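# Show the yellow-tagged mailbox key to the desk camera

### The job

The caretaker on the video link wants to see the yellow-tagged mailbox key: lift the lid off the dish by its knob and set it down gently, knob up, on the free counter top, then take the key out of the dish. Hold it up before the desk station's camera, the tag centred 12 cm straight out from the lens, its broad face square to the lens and the key upright in the picture (blade up or down, either will do), touching nothing but your fingers, and finish still holding it there, motionless. Do not touch the station, and leave the dish, mirror, aluminium box and key ring where they are.

Things in the scene. Friction and masses are not known exactly. Their poses are not given: they have to be found in the camera images.
- dish: White round stoneware dish, loose, 0.9 kg, upright on the counter: 160 mm outer diameter, 50 mm high, straight sides, wall 6 mm (inside 148 mm across), flat floor 6 mm thick. Origin at the centre of its underside, z up. Covered by the lid at the start; the key lies inside. The counter top is at z = 0; to the robot's right of the dish and before the station it is free.
- lid: Loose round blue-glazed lid, 160 mm across, about 0.3 kg; simply lifts off. Origin at the centre of its underside, the lower face of a plug 136 mm across and 6 mm deep that sits in the dish's mouth with 6 mm play; z up. On the dish the origin is 44 mm above the dish's underside; on the counter the lid rests flat on the plug, origin at z = 0.
- lid_knob (a point): Centre of the lid's wooden knob, 41 mm above the lid's origin on its axis. The round head is 32 mm in diameter and 23 mm high (29 to 52 mm above the lid's origin) on an 18 mm neck; the lid's glazed top below it is 18 mm above the lid's origin at the middle, lower outwards.
- tag (a point): Centre (half-way up) of the yellow plastic tag, the head of the mailbox key, one rigid 30 g piece: tag 46 mm long (x), 32 wide (y), 10 thick (z); steel blade 8 x 3 mm sticks out 30 mm past its +x end, in its mid-plane. Both broad faces look alike. At first it lies flat on the dish's floor (z axis up), the tag within 17 mm of the dish's middle, pointing any way.
- lens (a point): Centre of the round dark camera lens (24 mm steel ring) on the station's sloping white panel, above the screen, 97 mm over the counter. z axis: straight out of the lens, up and towards the robot's side, 35 degrees off vertical; x: up the slope (up in the picture); y: level. Panel 140 (x) by 170 mm (y), lens 118 mm up from its lower edge. Station turned by up to 20 degrees.
- station: The black foot of the desk video station, 125 x 150 mm, origin at the centre of its underside, fixed to the counter. Its front (-x side) faces the robot. The sloping panel with the lens is part of it; highest edge about 110 mm above the counter.
- mirror: Round steel table mirror, 140 mm disc on a 90 mm round foot, 192 mm high, loose; origin under the foot. Bystander.
- alu_box: Closed aluminium box with hinges and a lever latch, 100 x 140 x 69 mm, loose, 0.6 kg; origin under its centre. Bystander.
- key_ring: Steel ring, 35 mm across, with three flat mailbox keys fanned out to about 55 mm from its centre, lying on the counter, 3 mm thick, loose; origin at the ring's centre. Bystander.
Things that resemble listed ones, but are neither listed nor needed, are in the scene too. There is more than one size of the lid; the one meant has the size given above. Leave any turquoise look-alike of the dish alone.

How it is judged:
By the outcome, as a careful person would: the job done as asked, in the order asked, and still so for the second after the job is handed in, while the arm keeps its last pose, push and grip.
It also fails if it takes over 54 s, if anything falls off the work surface, if the arm or the gripper's body presses on something with over 40 N, if the wrist force passes 120 N, or if a joint passes its speed limit or range.

### The arm

A 6-joint arm with a two-finger parallel gripper is mounted at the origin on the work surface. World frame = base frame: x ahead of the robot, y to its left, z up, the work surface at z = 0. Lengths are in m, angles in rad, forces in N, time in s.
With the tool pointing down it reaches from about 0.35 to 0.8 m from the base axis. Payload 7.3 kg.
Tool frame: the origin (TCP) lies midway between the tips of the shut fingers; the grasp point (between the pads) lies 19 mm behind it; x points along the fingers, y is the direction in which the jaws open and shut, and the axes are right-handed (so a half turn about x gives the same grasp; the last joint's range is limited). The gripper opens to 85 mm and grips with 20 to 120 N. Pads are 22 mm wide; open, the fingers measure 114 mm over their backs; the gripper's body (76 mm by 85 mm) begins 54 mm behind the grasp point. The pads swing forward as they close: fully open they stand 13 mm farther back than shut.
Start: joints at [0.965, 0.342, 1.524, -0, 1.275, -0.146], TCP at [0.233, 0.471, 0.231] pointing down, gripper open.
Joint ranges: [-2.53, 2.53], [-0.77, 2.02], [0.04, 2.7], [-1, 4.14], [0.28, 2.66], [-3.11, 3.11]. Speed limits (rad/s): [2.57, 2.57, 3.14, 3.14, 3.14, 3.14].

### API

Orientations are given as a rotation vector (axis times angle).
In Python, from bench import manip, command_gripper, kinematics, eyes gives the robot as it stands. Calls block until the motion is done:
- manip.move_pose(position, orientation): joint-space move of the TCP to a pose.
- manip.move_straight(position, ori=None, velocity=0.15): straight line of the TCP; ori=None keeps the orientation; velocity is the mean speed in m/s.
- manip.move_j(angles): joint-space move.
- command_gripper(opening, f_grip=None): finger opening in m; f_grip is the grip in N (None keeps the last); returns when the fingers have stopped.
- manip.sleep(seconds).
- kinematics.inverse_kinematics(position, orientation): joint angles nearest the present ones, or None.
- manip.get_obs(): the state.
- eyes.read_camera(name): name is "side" or "top" or "wrist"; returns the picture (384x512x3 uint8, blue, green, red); there is no depth.
- eyes.camera_info(name): a dict with "camera_matrix" (3x3 intrinsics, pixels), "rvec" (rotation vector, rad) and "tvec" (3), from world to camera coordinates, as OpenCV has them. Camera axes: x right, y down, z forward; pixel columns grow to the right and rows downward; lengths in m; the calibration is good to about 2 mm. A picture is of the moment at which its call begins: read the wrist's pose just before it. camera_info takes no time and is no camera call; for the wrist camera it gives the pose at the moment of the call.
A pose or a line that the arm cannot do raises manip.PlanningError and nothing moves.
- manip.sign_off(): hands the job in, once; it reports no verdict.
The state is a dict: "clock": time; "joint_pos": joint angles; "dq": joint speeds; "effort": joint torques, N m; "tool_pos": TCP position; "tool_rot": TCP orientation; "force": force on the tool from outside, world axes, zero at the start; "moment": the same for the moment, N m; "width": finger opening in m.
Only numpy, scipy, OpenCV 4.12 (cv2) and the standard library are available. Lean on these libraries where they do the work, as an engineer would, in place of code of your own. Each camera call takes 0.05 s, during which the arm holds its last target.

## Working session

There is one attempt and no reset: what is moved stays moved. The work goes in short steps, each a Python script; the robot and the scene stay as the last script left them, time stands still between calls to the robot, and variables do not carry over. Pictures are saved under pics/ and viewed, and the job is handed in when it is done.

```bash
ls; mkdir -p pics
python3 - <<'E'
from bench import manip, command_gripper, kinematics, eyes
import cv2
for n in ["side","top","wrist"]:
    i=eyes.camera_info(n); im=eyes.read_camera(n); cv2.imwrite(f"pics/a_{n}.png",im)
    print(n,i)
print(manip.get_obs())
E
```

```text
pics
side {'camera_matrix': array([[422.7517196 ,   0.        , 247.55150632],
       [  0.        , 422.7517196 , 195.90524553],
       [  0.        ,   0.        ,   1.        ]]), 'rvec': array([ 2.13074994, -0.48824563,  0.28973706]), 'tvec': array([-0.41049034,  0.25755842,  0.84331772])}
top {'camera_matrix': array([[415.717954  ,   0.        , 258.30218439],
       [  0.        , 415.717954  , 198.69729253],
       [  0.        ,   0.        ,   1.        ]]), 'rvec': array([ 2.26116277, -1.93469571,  0.21069283]), 'tvec': array([0.04610077, 0.51913138, 1.08307838])}
wrist {'camera_matrix': array([[327.04991864,   0.        , 253.47668784],
       [  0.        , 327.04991864, 188.2020885 ],
       [  0.        ,   0.        ,   1.        ]]), 'rvec': array([-2.45758643, -1.52431423, -0.21591243]), 'tvec': array([-0.52546965, -0.03564728,  0.37875222])}
{'clock': 0.15, 'joint_pos': array([ 9.65004934e-01,  3.42574484e-01,  1.52474943e+00, -2.93959995e-05,
        1.27537737e+00, -1.45985110e-01]), 'dq': array([-0.0002082 , -0.00160664, -0.00402875, -0.00065843, -0.00045482,
        0.00082649]), 'effort': array([ 1.60939100e-03, -4.33908713e+01, -2.46145946e+01, -6.49433377e-05,
        5.78170497e-03, -5.16314014e-05]), 'tool_pos': array([0.23280597, 0.4702559 , 0.23079629]), 'tool_rot': array([ 0.35974236,  1.54094171, -0.36139037]), 'force': array([-0.33262299,  0.34388512,  0.10410954]), 'moment': array([-0.0087583 , -0.0075562 , -0.04664595]), 'width': 0.08544830737501602}
```

View pics/a_top.png

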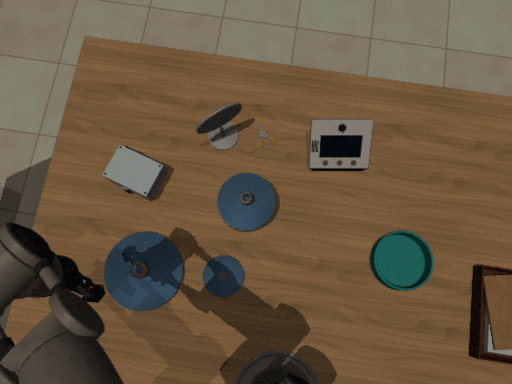

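View pics/a_side.png

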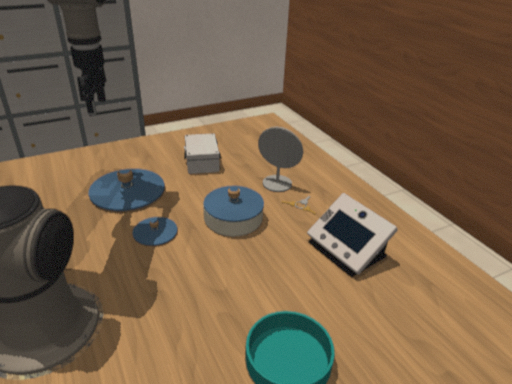

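View pics/a_wrist.png

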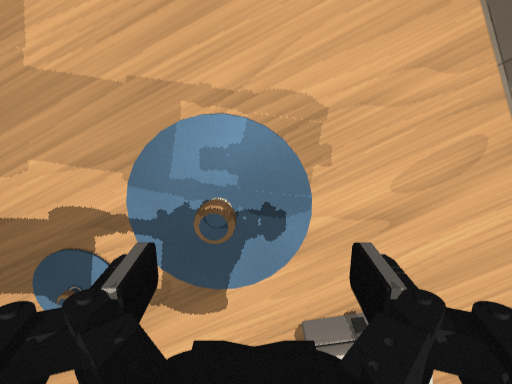

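The covered dish is at top (247,200) and side (234,210). The station is at top (341,145), with its lens near (342,128) in top and (362,214) in side. The counter around top (300,235) is free. Next I measure the knob, lid and lens across the two views.

```bash
cat > h.py <<'E'
import numpy as np, cv2
from scipy.spatial.transform import Rotation as R
def ray(info,uv):
    K=info["camera_matrix"];M=cv2.Rodrigues(info["rvec"])[0];c=-M.T@info["tvec"].ravel()
    d=M.T@np.linalg.inv(K)@np.array([uv[0],uv[1],1.]);return c,d/np.linalg.norm(d)
def onz(info,uv,z):
    c,d=ray(info,uv);return c+d*(z-c[2])/d[2]
def tri(rays):
    A=np.zeros((3,3));b=np.zeros(3)
    for c,d in rays:
        P=np.eye(3)-np.outer(d,d);A+=P;b+=P@c
    p=np.linalg.solve(A,b);return p,[np.linalg.norm((np.eye(3)-np.outer(d,d))@(p-c)) for c,d in rays]
def proj(info,p):
    return cv2.projectPoints(np.array(p,float).reshape(-1,3),info["rvec"],info["tvec"],info["camera_matrix"],None)[0].reshape(-1,2)
E
python3 - <<'E'
import cv2,numpy as np
t=cv2.imread("pics/a_top.png");s=cv2.imread("pics/a_side.png")
a=cv2.resize(t[110:240,200:400],(800,520),interpolation=cv2.INTER_CUBIC);cv2.imwrite("pics/b_top.png",a)
a=cv2.resize(s[170:290,195:405],(800,457),interpolation=cv2.INTER_CUBIC);cv2.imwrite("pics/b_side.png",a)
E
```

```text
(no output)
```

View pics/b_top.png

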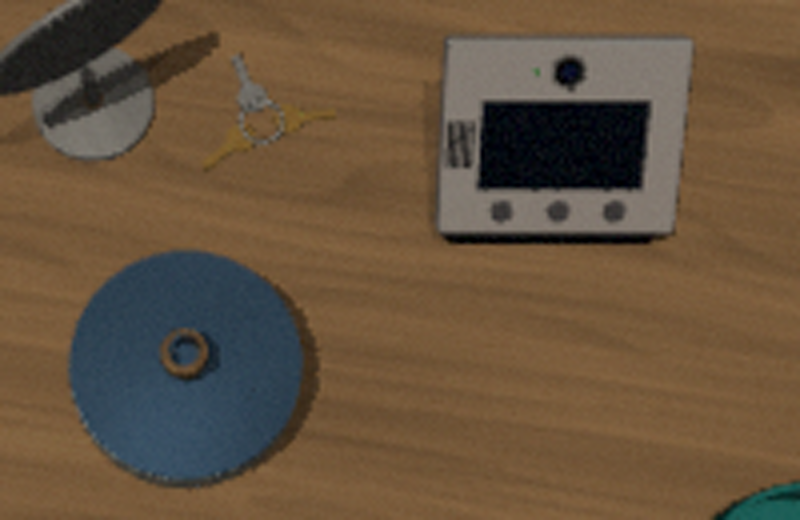

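View pics/b_side.png

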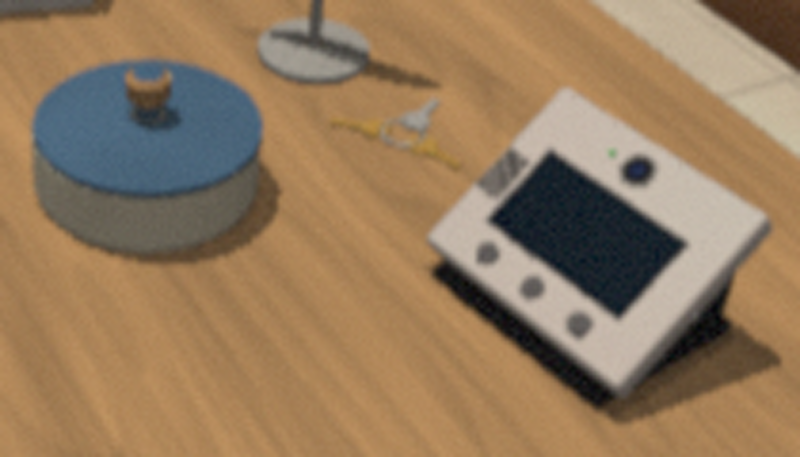

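Top crop (x4): lens (569,71), knob ring centre (186,353), screen corners (485,102), (650,102), (642,188), (479,188). Side crop (x3.81): lens (638,170), knob (149,92), screen corners (549,152), (686,243), (620,318), (490,218).

```bash
cat > m.py <<'E'
from bench import manip, eyes
from h import *
it=eyes.camera_info("top");is_=eyes.camera_info("side")
def T(u,v): return ((u+.5)/4-.5+200,(v+.5)/4-.5+110)
k=800/210
def S(u,v): return ((u+.5)/k-.5+195,(v+.5)/k-.5+170)
P={'lens':((569,71),(638,170)),'knob':((186,353),(149,92)),
's_tl':((485,102),(549,152)),'s_tr':((650,102),(686,243)),'s_br':((642,188),(620,318)),'s_bl':((479,188),(490,218)),
'p_tl':((447,38),(567,88)),'p_tr':((693,38),(770,215)),'p_br':((675,235),(618,390)),'p_bl':((437,235),(430,240))}
Q={}
for n,(a,b) in P.items():
    p,e=tri([ray(it,T(*a)),ray(is_,S(*b))]);Q[n]=p;print(n,p.round(4),np.round(e[0],4))
for a,b in (('s_tl','s_tr'),('s_bl','s_br'),('p_tl','p_tr'),('p_bl','p_br')):
    d=Q[b]-Q[a];print('yaw',np.degrees(np.arctan2(d[0],-d[1])).round(2),np.linalg.norm(d).round(4))
for a,b in (('s_bl','s_tl'),('s_br','s_tr'),('p_bl','p_tl'),('p_br','p_tr')):
    d=Q[b]-Q[a];print('yaw',np.degrees(np.arctan2(d[1],d[0])).round(2),'slope',np.degrees(np.arctan2(d[2],np.hypot(*d[:2]))).round(1),np.linalg.norm(d).round(4))
print('knob ring z.094',onz(it,T(186,353),.094))
im=cv2.imread("pics/a_top.png")
hsv=cv2.cvtColor(im,cv2.COLOR_BGR2HSV);m=cv2.inRange(hsv,(95,70,30),(120,255,255))
n,l,st,ce=cv2.connectedComponentsWithStats(m)
for i in range(1,n):
    if st[i,4]>150:
        c=max(cv2.findContours((l==i).astype('u1') if 0 else (l==i).astype(np.uint8),0,1)[0],key=len)
        e=cv2.fitEllipse(cv2.convexHull(c));print(st[i],e,onz(it,e[0],.053).round(4))
pts=np.array([onz(it,(x,y),0) for x,y in ((0,0),(511,0),(0,383),(511,383),(402,261),(224,276),(264,140),(224,140),(135,172))]);print(pts.round(3))
E
python3 m.py
```

```text
lens [ 0.7297 -0.0705  0.0953] 0.0008
knob [0.4967 0.1581 0.0792] 0.0011
s_tl [ 0.7031 -0.0175  0.0823] 0.0013
s_tr [ 0.7207 -0.1301  0.0836] 0.0009
s_br [ 0.6709 -0.1384  0.0487] 0.0006
s_bl [ 0.6539 -0.0254  0.0489] 0.0004
p_tl [0.7378 0.0156 0.1024] 0.0004
p_tr [ 0.7624 -0.15    0.1055] 0.0007
p_br [ 0.6481 -0.1702  0.0265] 0.0001
p_bl [ 0.624  -0.0031  0.0239] 0.0015
yaw 8.91 0.114
yaw 8.53 0.1143
yaw 8.45 0.1674
yaw 8.2 0.1689
yaw 9.13 slope 33.9 0.06
yaw 9.53 slope 34.6 0.0614
yaw 9.32 slope 34.3 0.1395
yaw 10.06 slope 34.2 0.1405
knob ring z.094 [0.49466776 0.1568548  0.094     ]
[ 218  173   57   57 2411] ((245.95469665527344, 200.94351196289062), (56.09321212768555, 57.266212463378906), 87.44994354248047) [0.4947 0.1584 0.053 ]
[ 105  232   78   79 4569] ((143.2394256591797, 270.9722595214844), (76.27177429199219, 80.49349212646484), 42.42051315307617) [0.2661 0.396  0.053 ]
[ 203  256   41   41 1236] ((222.85252380371094, 275.7958679199219), (40.085418701171875, 40.90324401855469), 33.599063873291016) [0.2862 0.1862 0.053 ]
[[ 1.031  1.043  0.   ]
 [ 1.289 -0.574  0.   ]
 [-0.075  0.719  0.   ]
 [ 0.131 -0.605  0.   ]
 [ 0.404 -0.296  0.   ]
 [ 0.287  0.187  0.   ]
 [ 0.696  0.138  0.   ]
 [ 0.678  0.255  0.   ]
 [ 0.54   0.494  0.   ]]
```

```bash
cat >> h.py <<'E'
def down(a):
    x=np.array([0,0,-1.]);y=np.array([np.cos(a),np.sin(a),0]);return R.from_matrix(np.c_[x,y,np.cross(x,y)]).as_rotvec()
E
python3 - <<'E'
from bench import manip, command_gripper, kinematics, eyes
from h import *
o=manip.get_obs();M=R.from_rotvec(o['tool_rot']).as_matrix();print('tool y',M[:,1].round(3))
for a in range(-180,180,30):
    print(a,[None if q is None else np.round(q,2) for q in [kinematics.inverse_kinematics([.495,.1577,.2],down(np.radians(a)))]])
psi=np.radians(9.1);c,s=np.cos(psi),np.sin(psi);S,C=np.sin(np.radians(35)),np.cos(np.radians(35))
n=np.array([-S*c,-S*s,C]);L=np.array([.730,-.0705,.097]);h=np.array([-s,c,0])
for sg in (1,-1):
    x=-n;y=sg*h;rv=R.from_matrix(np.c_[x,y,np.cross(x,y)]).as_rotvec()
    q=kinematics.inverse_kinematics(L+n*.117,rv);print(sg,None if q is None else np.round(q,2))
E
```

```text
tool y [ 0.444  0.896 -0.001]
-180 [array([ 0.16,  0.36,  1.59, -0.  ,  1.19, -2.98])]
-150 [array([ 0.16,  0.36,  1.59, -0.  ,  1.19,  2.78])]
-120 [array([0.16, 0.36, 1.59, 0.  , 1.19, 2.26])]
-90 [array([ 0.16,  0.36,  1.59, -0.  ,  1.19,  1.73])]
-60 [array([ 0.16,  0.36,  1.59, -0.  ,  1.19,  1.21])]
-30 [array([0.16, 0.36, 1.59, 0.  , 1.19, 0.68])]
0 [array([ 0.16,  0.36,  1.59, -0.  ,  1.19,  0.16])]
30 [array([ 0.16,  0.36,  1.59,  0.  ,  1.19, -0.36])]
60 [array([ 0.16,  0.36,  1.59, -0.  ,  1.19, -0.89])]
90 [array([ 0.16,  0.36,  1.59, -0.  ,  1.19, -1.41])]
120 [array([ 0.16,  0.36,  1.59, -0.  ,  1.19, -1.93])]
150 [array([ 0.16,  0.36,  1.59, -0.  ,  1.19, -2.46])]
1 [-0.38  0.4   1.73  0.59  0.55 -2.54]
-1 [-0.38  0.4   1.73  0.59  0.55  0.6 ]
```

Run:
```python
from bench import manip, command_gripper, kinematics, eyes
from h import *
manip.move_pose([.495,.1577,.21],down(np.radians(60)))
print(manip.get_obs()['clock'])
i=eyes.camera_info("wrist");im=eyes.read_camera("wrist");cv2.imwrite("pics/c_wrist.png",im)
np.savez("c.npz",**i)
print(proj(i,[[.495,.1577,.094],[.495,.1577,.053]]))
```

```text
1.6583
[[251.32641485 184.40924534]
 [251.59127564 172.68589311]]
```

View pics/c_wrist.png

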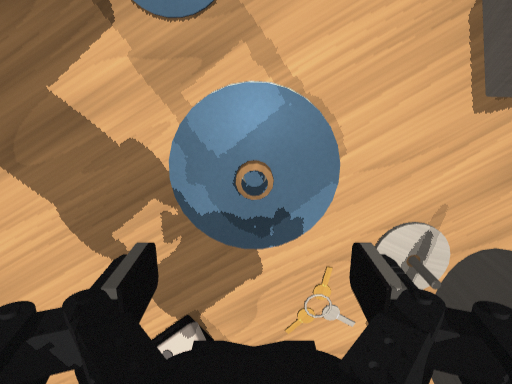

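The wrist view shows the knob ring at (255,180) and the lid disc centred near (254,165). That is a few pixels off the prediction, so I fit a circle to the unprojected rim.

Run:
```python
from h import *
from bench import eyes
def rim(im,i,box,z):
    hsv=cv2.cvtColor(im,cv2.COLOR_BGR2HSV);m=cv2.inRange(hsv,(95,60,30),(125,255,255))
    x0,y0,x1,y1=box;mm=np.zeros_like(m);mm[y0:y1,x0:x1]=m[y0:y1,x0:x1]
    c=max(cv2.findContours(mm,0,1)[0],key=cv2.contourArea);c=cv2.convexHull(c).reshape(-1,2)
    p=np.array([onz(i,q,z)[:2] for q in c]);A=np.c_[2*p,np.ones(len(p))];s=np.linalg.lstsq(A,(p**2).sum(1),rcond=None)[0]
    r=np.sqrt(s[2]+s[0]**2+s[1]**2);res=np.hypot(*(p-s[:2]).T)-r;return s[:2].round(4),r.round(4),res.std().round(4)
iw=dict(np.load("c.npz"));w=cv2.imread("pics/c_wrist.png")
it=eyes.camera_info("top");t=cv2.imread("pics/a_top.png");isd=eyes.camera_info("side");s=cv2.imread("pics/a_side.png")
for z in (.05,.053,.056): print(z,rim(w,iw,(150,60,350,260),z),rim(t,it,(210,165,285,240),z))
print(onz(iw,(254.7,180.5),.094),ray(iw,(256,192)))
p,e=tri([ray(iw,(254.7,180.5)),ray(it,((186.5)/4-.5+200,353.5/4-.5+110))]);print(p,e)
```

```text
0.05 (array([0.4952, 0.1602]), np.float64(0.0804), np.float64(0.0002)) (array([0.4964, 0.1586]), np.float64(0.0789), np.float64(0.0003))
0.053 (array([0.4946, 0.1605]), np.float64(0.0796), np.float64(0.0002)) (array([0.4958, 0.1584]), np.float64(0.0787), np.float64(0.0003))
0.056 (array([0.494 , 0.1609]), np.float64(0.0788), np.float64(0.0002)) (array([0.4952, 0.1582]), np.float64(0.0785), np.float64(0.0003))
[0.49350939 0.16174904 0.094     ] (array([0.43343816, 0.19519161, 0.35223691]), array([ 0.25605226, -0.13859864, -0.95667531]))
[0.49991608 0.1583697  0.06771658] [np.float64(0.00028687048285914367), np.float64(0.0002868704828590627)]
```

```bash
python3 - <<'E'
from bench import manip, command_gripper, kinematics, eyes
from h import *
rv=down(np.radians(60));x,y=.495,.1595
manip.move_straight([x,y,.12],rv,velocity=.2)
manip.move_straight([x,y,.068],rv,velocity=.08)
o=manip.get_obs();print(o['clock'],o['force'],o['tool_pos'])
command_gripper(.02,40)
o=manip.get_obs();print(o['clock'],o['force'],o['width'])
manip.move_straight([x,y,.088],rv,velocity=.06)
manip.move_straight([x,y,.17],rv,velocity=.2)
o=manip.get_obs();print(o['clock'],o['force'],o['width'])
for n in ("side","top"): cv2.imwrite(f"pics/d_{n}.png",eyes.read_camera(n))
E
python3 -c "
import cv2,numpy as np
a=cv2.imread('pics/d_side.png');b=cv2.imread('pics/d_top.png')
cv2.imwrite('pics/d.png',np.hstack([cv2.resize(a[100:290,170:400],(400,330)),cv2.resize(b[100:290,170:400],(400,330))]))"
```

```text
3.1083 [ 0.51024224  0.67642524 -1.01256026] [0.49540302 0.15954905 0.06842535]
3.6583 [-1.15136949 -0.32483897  4.96581506] 0.030132753424534652
4.7 [ 0.1577575   0.4705968  -2.88478185] 0.030627533704111365
```

View pics/d.png

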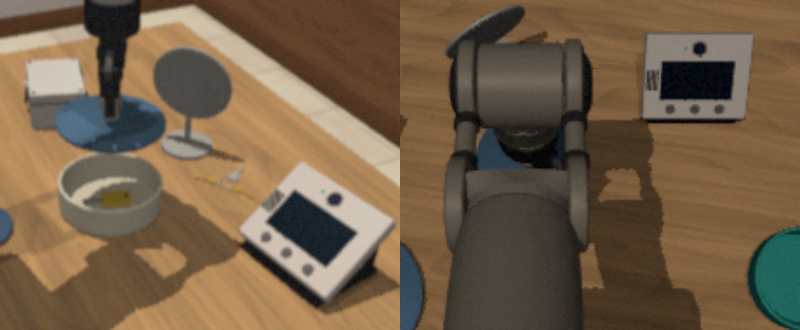

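The lid is held level by its knob. The open dish shows the yellow tag near side (237,215). Next I place the lid on free counter.

Run:
```python
from bench import manip, command_gripper, kinematics, eyes
from h import *
rv=down(np.radians(60));x,y=.465,-.075
manip.move_straight([x,y,.15],rv,velocity=.25)
print(manip.get_obs()['clock'])
manip.move_straight([x,y,.05],rv,velocity=.15)
manip.move_straight([x,y,.029],rv,velocity=.05)
f0=manip.get_obs()['force'][2];z=.029
while z>.0205:
    z-=.001;manip.move_straight([x,y,z],rv,velocity=.03)
    o=manip.get_obs();print(round(z,4),o['tool_pos'][2].round(4),o['force'].round(2),round(o['clock'],2))
    if o['force'][2]-f0>2.0: break
for n in ("side",): cv2.imwrite(f"pics/e_{n}.png",eyes.read_camera(n))
```

```text
5.9
0.028 0.0281 [-0.18 -0.27 -1.89] 7.53
0.027 0.027 [ 0.41 -0.99 -1.93] 7.78
0.026 0.0259 [-0.46 -0.05 -3.06] 8.03
0.025 0.0249 [-0.09  0.66 -2.3 ] 8.28
0.024 0.0243 [-0.74  0.77  3.69] 8.53
```

View pics/e_side.png

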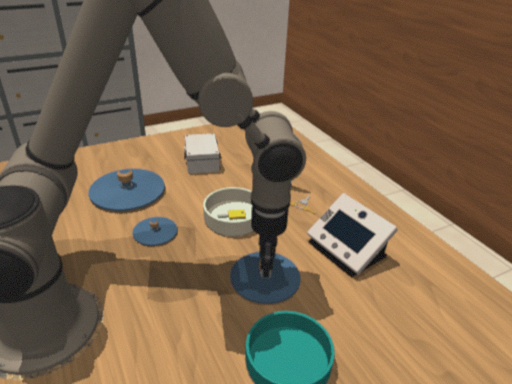

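Contact came at the expected height, and the lid rests flat at side (266,278), clear of everything. I release it, rise, and look into the dish.

Run:
```python
from bench import manip, command_gripper, kinematics, eyes
from h import *
rv=down(np.radians(60));x,y=.465,-.075
command_gripper(.06)
manip.move_straight([x,y,.08],rv,velocity=.12)
manip.move_straight([x,y,.18],rv,velocity=.25)
# wrist view over the dish
manip.move_pose([.53,.135,.20],rv)
i=eyes.camera_info("wrist");im=eyes.read_camera("wrist");cv2.imwrite("pics/f_wrist.png",im);np.savez("f.npz",**i)
for n in ("top","side"): cv2.imwrite(f"pics/f_{n}.png",eyes.read_camera(n))
print(manip.get_obs()['clock'],manip.get_obs()['width'])
```

```text
11.1833 0.06000369843403707
```

View pics/f_wrist.png

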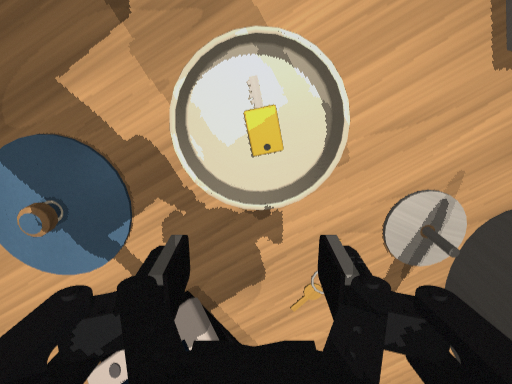

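View pics/f_side.png

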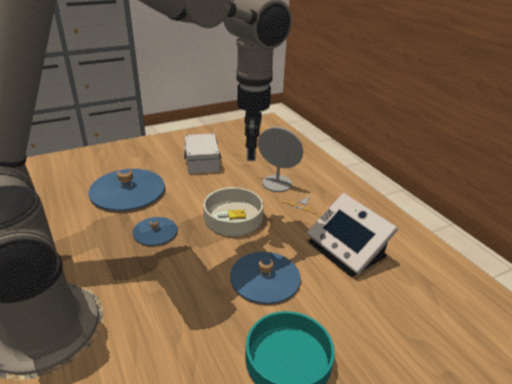

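The wrist view shows the tag at about (264,130) with the blade pointing up to (252,76). The side view shows the dish unmoved and the lid resting knob up. Next I compute the tag pose.

Run:
```python
from h import *
from bench import eyes
iw=dict(np.load("f.npz"));w=cv2.imread("pics/f_wrist.png");isd=eyes.camera_info("side");s=cv2.imread("pics/f_side.png");it=eyes.camera_info("top");t=cv2.imread("pics/f_top.png")
def tag(im,box):
    m=cv2.inRange(cv2.cvtColor(im,cv2.COLOR_BGR2HSV),(22,130,60),(36,255,255));x0,y0,x1,y1=box
    mm=np.zeros_like(m);mm[y0:y1,x0:x1]=m[y0:y1,x0:x1];mm=cv2.morphologyEx(mm,cv2.MORPH_OPEN,np.ones((3,3)));
    return max(cv2.findContours(mm,0,1)[0],key=cv2.contourArea)
c=tag(w,(200,80,320,180)).reshape(-1,2)
p=np.array([onz(iw,q,.016)[:2] for q in c])
r=cv2.minAreaRect((p*1e4).astype(np.float32));print('rect mm',np.array(r[0])/1e4,np.array(r[1])/10,r[2])
b=cv2.boxPoints(r)/1e4;e=[b[1]-b[0],b[2]-b[1]];L=max(e,key=np.linalg.norm);print('long',np.degrees(np.arctan2(L[1],L[0])))
bl=onz(iw,(252,76),.011)[:2]-np.array(r[0])/1e4;print('blade',np.degrees(np.arctan2(bl[1],bl[0])),np.linalg.norm(bl))
cs=tag(s,(210,195,260,230)).reshape(-1,2)
ps=np.array([onz(isd,q,.014)[:2] for q in cs]);rs=cv2.minAreaRect((ps*1e4).astype(np.float32));print('side',np.array(rs[0])/1e4,np.array(rs[1])/10,rs[2])
# dish rim in wrist: outer top edge z=.05
hsv=cv2.cvtColor(w,cv2.COLOR_BGR2HSV)
rim=np.array([(259,26.5),(349.5,117),(258,209),(170.5,115)]);q=np.array([onz(iw,u,.05)[:2] for u in rim]);print('dish w',q.mean(0),np.linalg.norm(q[0]-q[2]),np.linalg.norm(q[1]-q[3]))
a=cv2.resize(t[150:250,200:300],(500,500));cv2.imwrite("pics/f_topc.png",a)
a=cv2.resize(s[170:245,190:280],(720,600),interpolation=cv2.INTER_CUBIC);cv2.imwrite("pics/f_sidec.png",a)
```

```text
rect mm [0.5035667  0.16129062] [31.36811523 44.79786987] 71.65341186523438
long -18.34659
blade 162.3889043999648 0.05222020297550833
side [0.50251294 0.15425029] [35.87036133 40.81192017] 65.53947448730469
dish w [0.49048514 0.16340328] 0.15695322777059756 0.15595687418079843
```

View pics/f_sidec.png

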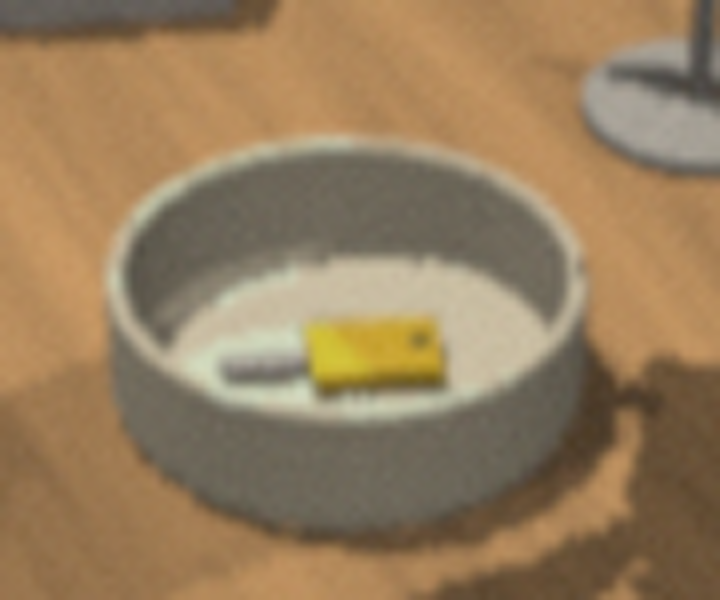

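Run:
```python
from bench import manip, command_gripper, kinematics, eyes
from h import *
isd=eyes.camera_info("side")
print('side',onz(isd,(377.5/8-.5+190,348.5/8-.5+170),.016))
manip.move_pose([.503,.158,.13],down(np.radians(72)))
i=eyes.camera_info("wrist");im=eyes.read_camera("wrist");cv2.imwrite("pics/g_wrist.png",im);np.savez("g.npz",**i)
m=cv2.inRange(cv2.cvtColor(im,cv2.COLOR_BGR2HSV),(22,130,60),(36,255,255));m[300:]=0
m=cv2.morphologyEx(m,cv2.MORPH_OPEN,np.ones((3,3)))
c=max(cv2.findContours(m,0,1)[0],key=cv2.contourArea).reshape(-1,2)
p=np.array([onz(i,q,.016)[:2] for q in c]);r=cv2.minAreaRect((p*1e4).astype(np.float32));print(np.array(r[0])/1e4,np.array(r[1])/10,r[2])
print(proj(i,[.503,.158,.016]),cv2.minAreaRect(c)[0], manip.get_obs()['clock'],manip.get_obs()['tool_pos'])
```

```text
side [0.50330171 0.15526802 0.016     ]
[0.50292261 0.16155715] [31.37108459 45.41087952] 71.7871322631836
[[252.83392014 183.05349162]] (257.0, 181.0) 11.6417 [0.50473893 0.15731995 0.1315635 ]
```

View pics/g_wrist.png

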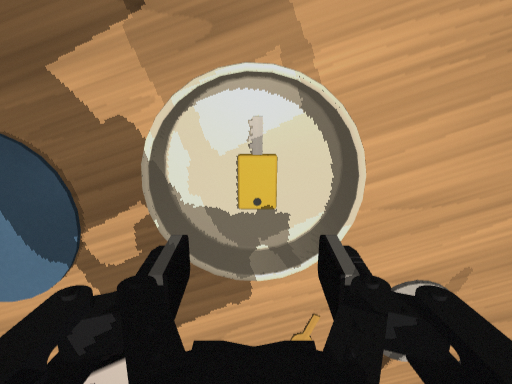

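Run:
```python
from bench import manip, command_gripper, kinematics, eyes
from h import *
rv=down(np.radians(72));x,y=.503,.160
command_gripper(.047,40)
manip.move_straight([x,y,.05],rv,velocity=.2)
manip.move_straight([x,y,.012],rv,velocity=.06)
o=manip.get_obs();f0=o['force'][2];z=.012;print(f0,o['tool_pos'])
while z>.0062:
    z-=.0015;manip.move_straight([x,y,z],rv,velocity=.03)
    o=manip.get_obs();print(round(z,4),o['tool_pos'].round(4),o['force'].round(2))
    if o['force'][2]-f0>2.5: break
cv2.imwrite("pics/h0.png",eyes.read_camera("wrist"))
command_gripper(.02,40);o=manip.get_obs();print(o['width'],o['force'].round(2),o['clock'])
cv2.imwrite("pics/h1.png",eyes.read_camera("wrist"))
a=np.hstack([cv2.resize(cv2.imread(f"pics/h{k}.png"),(400,300)) for k in (0,1)]);cv2.imwrite("pics/h.png",a)
```

```text
0.2199145513496426 [0.50313686 0.16002498 0.01200224]
0.0105 [0.5031 0.16   0.0107] [-0.5  -0.92 -0.69]
0.009 [0.5029 0.16   0.009 ] [-0.39 -0.54  0.01]
0.0075 [0.5029 0.16   0.0074] [ 0.7  -0.47  0.17]
0.006 [0.5029 0.16   0.0059] [0.02 0.51 0.62]
0.03081978373734325 [-0.06 -0.12  2.59] 14.5917
```

View pics/h.png

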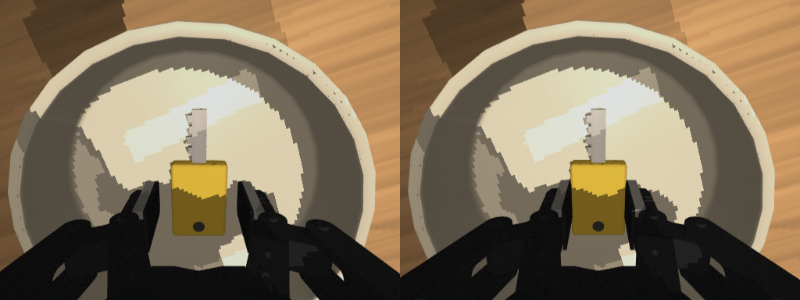

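The key is gripped: width 31 mm against the 32 mm tag, with the pads over the tag's sides. Next I measure the tag in the hand and lift.

Run:
```python
from bench import manip, command_gripper, kinematics, eyes
from h import *
o=manip.get_obs();iw=eyes.camera_info("wrist");np.savez("h.npz",tp=o['tool_pos'],tr=o['tool_rot'],**iw)
M=R.from_rotvec(o['tool_rot']).as_matrix()
def tagc(im):
    m=cv2.inRange(cv2.cvtColor(im,cv2.COLOR_BGR2HSV),(20,130,40),(36,255,255))
    m=cv2.morphologyEx(m,cv2.MORPH_OPEN,np.ones((3,3)))
    return max(cv2.findContours(m,0,1)[0],key=cv2.contourArea).reshape(-1,2)
im=cv2.imread("pics/h1.png");c=tagc(im)
p=np.array([onz(iw,q,.016)[:2] for q in c]);r=cv2.minAreaRect((p*1e4).astype(np.float32));print('rect',np.array(r[0])/1e4,np.array(r[1])/10,r[2])
q=np.array([*np.array(r[0])/1e4,.011]);print('tag in tool',(M.T@(q-o['tool_pos'])).round(4))
print('proj tcp+-y,z',proj(iw,[o['tool_pos'],o['tool_pos']+M[:,1]*.016+M[:,2]*.011,o['tool_pos']+M[:,1]*.016-M[:,2]*.011]).round(0))
x,y=o['tool_pos'][:2];rv=o['tool_rot']
manip.move_straight([x,y,.02],rv,velocity=.05)
manip.move_straight([x,y,.22],rv,velocity=.2)
o=manip.get_obs();print(o['width'],o['force'].round(2),o['clock'])
cv2.imwrite("pics/i_wrist.png",eyes.read_camera("wrist"));cv2.imwrite("pics/i_side.png",eyes.read_camera("side"))
a=np.hstack([cv2.resize(cv2.imread(f"pics/i_{k}.png"),(400,300)) for k in ('wrist','side')]);cv2.imwrite("pics/i.png",a)
print('wrist centroid shift',cv2.minAreaRect(c),cv2.minAreaRect(tagc(cv2.imread("pics/i_wrist.png"))))
```

```text
rect [0.50216172 0.1615859 ] [31.24276733 47.06737976] 71.94346618652344
tag in tool [-0.0048  0.0012 -0.0015]
proj tcp+-y,z [[251. 248.]
 [284. 268.]
 [285. 226.]]
0.030490446704741027 [-0.55 -0.12 -0.01] 16.225
wrist centroid shift ((253.5, 252.5), (95.0, 71.0), 90.0) ((253.5, 252.0), (94.0, 71.0), 90.0)
```

View pics/i.png

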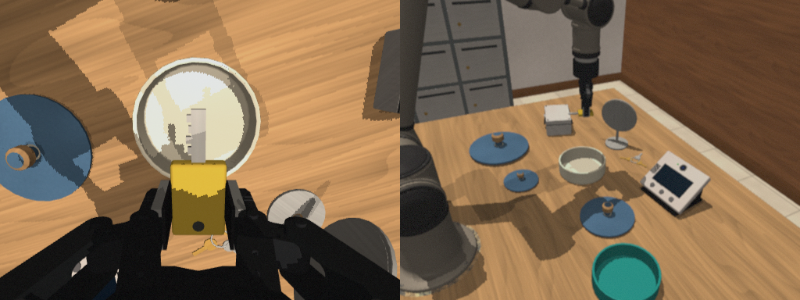

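```bash
cat > goal.py <<'E'
from h import *
def goal(L,psi_deg,off,dist=.12,tilt=35.,sg=-1):
    p=np.radians(psi_deg);c,s=np.cos(p),np.sin(p);t=np.radians(tilt);S,C=np.sin(t),np.cos(t)
    n=np.array([-S*c,-S*s,C]);x=-n;y=sg*np.array([-s,c,0]);M=np.c_[x,y,np.cross(x,y)]
    tag=np.array(L)+n*dist;return tag-M@np.array(off),R.from_matrix(M).as_rotvec(),tag,M
E
python3 - <<'E'
from bench import manip, command_gripper, kinematics, eyes
from goal import *
L=[.7296,-.0705,.097];off=[-.005,0,-.0015]
p,rv,tag,M=goal(L,9.0,off,.19);manip.move_pose(p,rv)
p,rv,tag,M=goal(L,9.0,off,.12);manip.move_straight(p,rv,velocity=.1)
manip.sleep(.3)
o=manip.get_obs();print(o['clock'],o['width'],o['tool_pos'],p,o['joint_pos'].round(2))
iw=eyes.camera_info("wrist");np.savez("j.npz",tp=o['tool_pos'],tr=o['tool_rot'],**iw)
for n in ("wrist","side","top"): cv2.imwrite(f"pics/j_{n}.png",eyes.read_camera(n))
a=cv2.imread("pics/j_side.png")[130:270,280:430];cv2.imwrite("pics/j_sc.png",cv2.resize(a,(640,597),interpolation=cv2.INTER_CUBIC))
E
```

```text
19.0083 0.030738337855134863 [ 0.66325659 -0.0811592   0.19092518] [ 0.6632372  -0.08101083  0.19034212] [-0.38  0.4   1.74  0.6   0.54  0.59]
```

View pics/j_wrist.png

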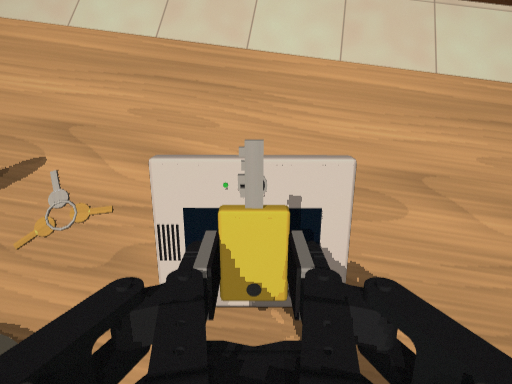

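View pics/j_side.png

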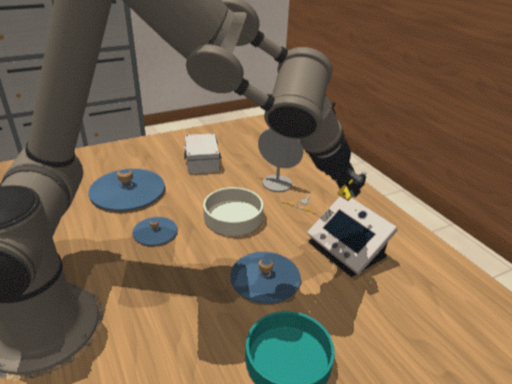

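View pics/j_top.png

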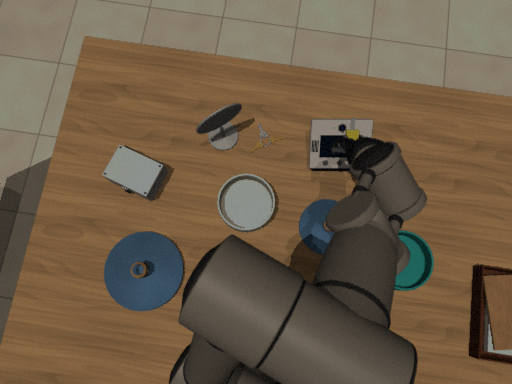

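The wrist view shows the key held blade up, tag centre near (254,252), the lens at about (253,184) behind the blade and the panel's top edge level at row 158. The dish is empty and in place. Next I check alignment numerically from the wrist picture and by side/top triangulation.

Run:
```python
from h import *
for n,(x0,y0,x1,y1),s in (("wrist",(130,130,380,320),3),("top",(300,110,390,175),8),("side",(300,170,410,280),5)):
    a=cv2.imread(f"pics/j_{n}.png")[y0:y1,x0:x1];cv2.imwrite(f"pics/k_{n}.png",cv2.resize(a,None,fx=s,fy=s,interpolation=cv2.INTER_CUBIC))
```

```text
(no output)
```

View pics/k_wrist.png

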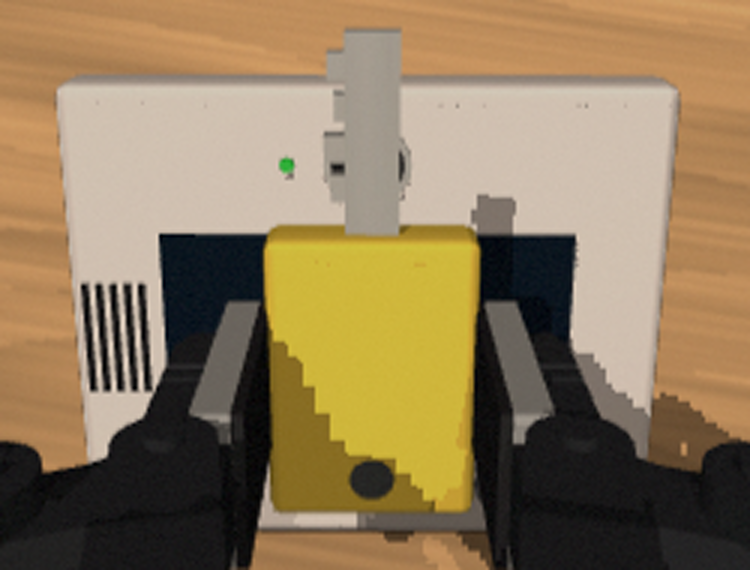

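View pics/k_top.png

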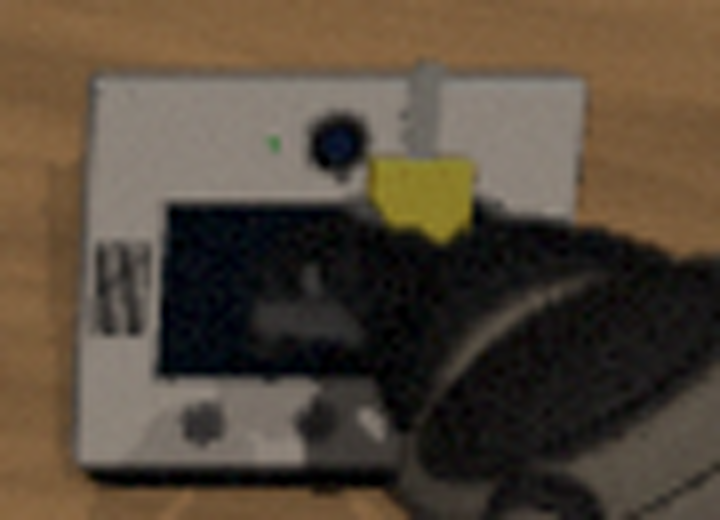

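View pics/k_side.png

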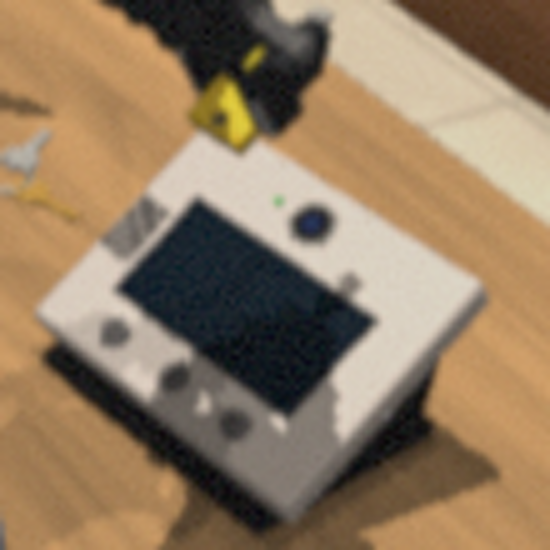

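```bash
cat > k.py <<'E'
from bench import eyes
from h import *
d=dict(np.load("j.npz"));M=R.from_rotvec(d['tr']).as_matrix();tp=d['tp']
W=lambda u,v:((u+.5)/3-.5+130,(v+.5)/3-.5+130)
def tr(uv):
    c,r=ray(d,W(*uv));return M.T@(c-tp),M.T@r
def at(uv,D):
    c,r=tr(uv);return c+r*(D-c[0])/r[0]
TL,TR,STL,STR=(60,92),(677,92),(160,235),(575,235)
for D in (.11,.115,.12):
    a,b,e,f,l=[at(q,D) for q in (TL,TR,STL,STR,(367.5,166.5))]
    g=at((373,520),D)
    print(D,'w',np.linalg.norm(a-b).round(4),np.linalg.norm(e-f).round(4),'roll',np.degrees(np.arctan((b-a)[2]/(b-a)[1])).round(2),np.degrees(np.arctan((f-e)[2]/(f-e)[1])).round(2),'lens',l.round(4),'panelmid',((a+b)/2).round(4),'edge-lens',(g-l)[2].round(4))
q=[at(u,-.010) for u in ((267,238),(479,236),(472,511),(271,511))]
print(np.array(q).round(4),np.mean(q,0).round(4))
it=eyes.camera_info("top");isd=eyes.camera_info("side")
T=lambda u,v:((u+.5)/8-.5+300,(v+.5)/8-.5+110);S=lambda u,v:((u+.5)/5-.5+300,(v+.5)/5-.5+170)
p,e=tri([ray(it,T(339,143)),ray(isd,S(313,222))]);print('lens',p,e[0])
E
python3 k.py
```

```text
0.11 w 0.161 0.113 roll 0.05 0.05 lens [ 0.11   -0.002  -0.0004] panelmid [ 0.11   -0.0017 -0.0206] edge-lens 0.1095
0.115 w 0.1642 0.1152 roll 0.05 0.05 lens [ 0.115 -0.002  0.001] panelmid [ 0.115  -0.0017 -0.0196] edge-lens 0.1116
0.12 w 0.1674 0.1175 roll 0.05 0.05 lens [ 0.12   -0.0021  0.0024] panelmid [ 0.12   -0.0017 -0.0186] edge-lens 0.1138
[[-0.01   -0.0159 -0.0237]
 [-0.01    0.0143 -0.0239]
 [-0.01    0.0146  0.0214]
 [-0.01   -0.0167  0.0214]] [-0.01   -0.0009 -0.0012]
lens [ 0.72937522 -0.07069733  0.09619937] 0.000555427776175936
```

```bash
cat >> k.py <<'E'
print('---')
# predicted corners of tag given current tool pose and assumed offset; tool axes: x=-n, z=-keyx
off=np.array([-.005,0,-.0012])
P=lambda a,b,c: tp+M@(off+np.array([-c,b,-a]))   # a along key x, b along tool y, c along n
pts={'blade-end back edge L/R':[P(.023,-.016,.005),P(.023,.016,.005)],'bladetip':[P(.053,0,.0015)],'back hole end':[P(-.023,-.016,.005),P(-.023,.016,.005)],'front hole end':[P(-.023,-.016,-.005),P(-.023,.016,-.005)],'front blade end':[P(.023,-.016,-.005),P(.023,.016,-.005)]}
for k,v in pts.items():
    a=proj(it,v);b=proj(isd,v);print(k,((a-[300,110]+.5)*8-.5).round(0).tolist(),((b-[300,170]+.5)*5-.5).round(0).tolist())
E
python3 k.py | sed -n '/---/,$p'
```

```text
---
blade-end back edge L/R [[370.0, 163.0], [475.0, 163.0]] [[252.0, 32.0], [307.0, 64.0]]
bladetip [[429.0, 62.0]] [[326.0, 2.0]]
back hole end [[358.0, 309.0], [461.0, 309.0]] [[183.0, 108.0], [236.0, 142.0]]
front hole end [[352.0, 300.0], [454.0, 300.0]] [[189.0, 119.0], [243.0, 153.0]]
front blade end [[364.0, 155.0], [468.0, 155.0]] [[258.0, 44.0], [313.0, 76.0]]
```

The fixed cameras agree with the predicted tag position to within about 1 mm, and the roll error is 0.05°. The wrist camera suggests a 1–2 mm offset, within its calibration tolerance. I apply a small compromise trim, verify, and hand in.

Run:
```python
from bench import manip, command_gripper, kinematics, eyes
from goal import *
p,rv,tag,M=goal([.7295,-.0705,.097],9.0,[-.005,0,-.0013],.12)
p=p+M@np.array([0,-.0005,.0007])
manip.move_straight(p,rv,velocity=.02);manip.sleep(1.0)
o=manip.get_obs();print(o['clock'],o['width'],(o['tool_pos']-p).round(5),np.degrees((R.from_rotvec(rv).inv()*R.from_rotvec(o['tool_rot'])).magnitude()),abs(o['dq']).max(),o['force'].round(2))
for n in ("wrist","side"): cv2.imwrite(f"pics/l_{n}.png",eyes.read_camera(n))
a=np.hstack([cv2.resize(cv2.imread(f"pics/l_{k}.png"),(400,300)) for k in ('wrist','side')]);cv2.imwrite("pics/l.png",a)
```

```text
20.4083 0.03078858427395736 [-0.e+00 -2.e-05  1.e-05] 0.0033275193337756748 0.0018953771688720092 [ 0.15  0.57 -1.72]
```

View pics/l.png

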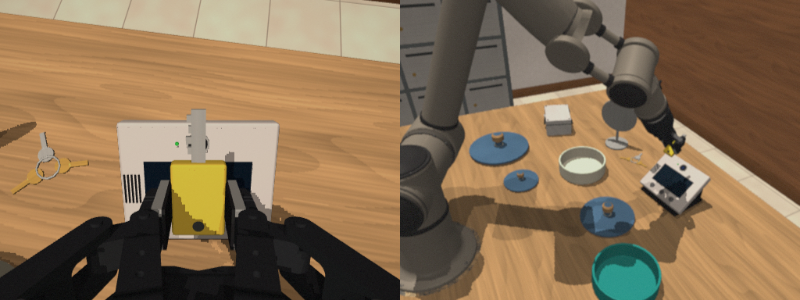

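The key is held steady, blade up, square in front of the lens. The lid is on the counter and everything else is in place.

```bash
python3 -c "
from bench import manip
manip.sign_off();o=manip.get_obs();print(o['clock'],o['width'])"
```

```text
the job is handed in; nothing more can be done
the job is handed in; nothing more can be done
```

The job is handed in at about 20 s on the robot's clock. The arm is holding the mailbox key about 12 cm straight out from the station's lens, blade up and square to it.

- **Lid:** I lifted it by its knob and set it down, knob up, on the free counter near (0.465, -0.075). First touch was about 6 N, at the expected height.
- **Key:** I gripped it across its sides in the dish, and it did not slip during the lift. The final finger opening was 31 mm on the 32 mm tag, with no contact seen between the key and anything but the fingers.
- **Hold:** After the last move the arm was within 0.03 mm of its target and essentially still. In the wrist picture the panel's top edge was level to 0.05°.
- **Disagreement:** Before a final trim of under 1 mm, the fixed cameras put the tag within about 1 mm of the intended spot. The wrist camera suggested about 1–2 mm sideways, which is within its calibration. I split the difference and did not measure the tag's position again after that.
- **Everything else:** The dish, mirror, aluminium box and key ring looked unmoved in the last pictures, but I checked this only by eye.

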